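Load the slide carrier into the reader dock

TASK

Pick up the black-handled paddle by its handle and carry the orange slide carrier, level on its blade, to the white reader dock; with the paddle push the carrier in along the rails until the green shuttle stops fully home, and keep pressing gently, at about 8 N, for about a second. Then leave the carrier lying on the rails, draw the paddle out from under it and set it back upright and at rest on its grey stand as it lay before. Touch neither carrier nor dock with the gripper, never press the dock hard, never tip the carrier, and leave the other things on the bench where they are.

Things in the scene. Friction and masses are not known exactly. Their poses are not given: they have to be found in the camera images.
- paddle: Loose paddle, 0.2 kg. Origin under the middle of the handle on its flat underside, x towards the blade, z up. Black handle, yellow band at the grip place (x = 0): 120 long (x -60 to 60), 18 wide, z 0 to 24. Neck to x = 90, 18 wide, 8 high. Starts on the stand with its underside 50 above the bench.
- blade (a point): Point on top of the paddle's flat steel blade (4 thick, 34 wide, paddle x 85 to 150, underside level with the handle's): paddle x = 126, z = 4, axes as the paddle. At the blade's root an upright lip, 34 wide, front face 36 behind this point, 8 high above the blade: it pushes the rear edge of what lies on the blade.
- carrier: Loose orange slide carrier with glass window, 64 (x) by 60 (y) by 6 thick, about 70 g, origin at the centre of its underside. Lies unfastened on the blade, held by friction only, its origin within 2 along and 4 across of point blade, 2 to 6 gap to the lip, front edge about 8 beyond the blade's tip.
- dock: White reader dock, fixed. Origin at bench height under the loading place, x = loading direction, z up. White reader head behind, x 83 to 133, 86 high. Loaded, the carrier's origin is somewhere from x = -15 to 15: the depth where the shuttle stops is set afresh each time, is not measured and must be felt.
- rails (a point): Dock x = y = 0 at the height of the rail tops, 50 above the bench; axes as the dock. Two rails, x -55 to 55, inner edges y = -23 and 23; the gap's floor is 38 below their tops: the blade sinks between them, the carrier stays on them. Blue guides on the rails, inner faces y = -33 and 33, 10 high, flared in front to x = -72; open above and in front.
- shuttle (a joint): Travel of the green shuttle (56 wide, 52 to 70 above the bench) that the carrier's front edge pushes to dock +x. 0 = out (face at dock x = 22, plus or minus 15 unmeasured), 0.010 m = fully home at a hard stop; starts up to 0.002 in. Stays where left; friction about 2 N, more if fast. Firmly home: about 8 N; over 18 N is too hard.
- stand: Grey paddle stand, fixed, origin at bench height, x along the paddle. Base 70 wide, 8 high, x -195 to -30. Two cross bars 10 thick, 60 wide (y), tops 50 above the bench, at x = -171 and -54. The paddle lies across them, its origin at stand x = -126, y = 0, z = 50, x axes alike; free room for the fingers between the bars.
- spare_carrier: Bystander: empty grey slide carrier, same size as the orange one, lying on the bench, origin under its centre.
- bottle: Bystander: glass bottle with orange cap, 70 diameter, 150 high, origin under its centre.
- beaker: Bystander: glass beaker, 68 diameter, 90 high, origin under its centre.
- tip_box: Bystander: blue pipette tip box with clear lid, 122 x 87 x 62 high, origin under its centre.
- tube_rack: Bystander: green rack of small tubes, 100 x 100, 52 high, origin under its centre.
- dish: Bystander: clear petri dish, 62 diameter, 14 high, origin under its centre; lies between stand and dock.
Not all that is in view belongs to the job. Leave any red or yellow look-alike of the dock alone.

How it is judged:
On the way, in this order (a step that is already met when the one before it is completed fails the run):
1. the carrier is lifted clear on the paddle: 20 mm higher than at the start, on the blade (height (world z) of carrier above 0.074 m and contact force between carrier and paddle above 0.1 N), for 0.2 s.
2. the carrier is in the dock, pushed by the paddle with the shuttle fully home, and is kept pressed with 4 to 18 N for 0.3 s (value of joint shuttle above 0.0085 m and x of carrier in the frame of dock between -0.02 and 0.02 m and y of carrier in the frame of dock between -0.006 and 0.006 m and contact force between carrier and dock between 4 and 18 N and contact force between carrier and paddle above 3 N), for 0.3 s.
3. the carrier lies on the rails and the paddle is drawn out from under it (value of joint shuttle above 0.0085 m and x of carrier in the frame of dock between -0.02 and 0.02 m and y of carrier in the frame of dock between -0.006 and 0.006 m and height (world z) of carrier below 0.053 m and horizontal distance between paddle and carrier above 0.185 m), for 0.2 s.
At the end, for the whole second after the job is handed in: Shuttle at 8.5 mm or more; carrier level (0.05 rad), at rest on the rails (underside within 3 mm), within 20 mm along and 6 mm across of the dock's origin; paddle upright at rest on its stand within 20 mm along, 15 mm across, 3 mm in height and 0.2 rad of where it lay (value of joint shuttle above 0.0085 m and x of carrier in the frame of dock between -0.02 and 0.02 m and y of carrier in the frame of dock between -0.006 and 0.006 m and height (world z) of carrier between 0.047 and 0.053 m and angle between each of carrier, paddle's own z axis and vertical below 0.05 rad and linear speed of each of carrier, paddle below 0.01 m/s and x of paddle in the frame of stand between -0.146 and -0.106 m and y of paddle in the frame of stand between -0.015 and 0.015 m and z of paddle in the frame of stand between 0.047 and 0.053 m and angle between the x axis of paddle and the x axis of stand, either way round below 0.2 rad); the robot touches nothing.
It fails at once if the carrier is tipped by more than 0.2 rad (angle between carrier's own z axis and vertical above 0.2 rad).
It fails at once if the carrier or the paddle is pressed on the dock with more than 18 N (contact force between any of carrier, paddle and dock above 18 N).
It fails at once if the robot itself touches the carrier (contact force between the arm and carrier above 0.5 N).
It fails at once if the robot itself touches the dock (contact force between the arm and dock above 1 N).
It fails at once if one of the other things on the bench is moved by more than 30 mm (distance of any of spare_carrier, bottle, beaker, tip_box, tube_rack, dish from where it was at the start of the episode above 0.03 m).
It also fails if it takes over 67 s, if anything falls off the work surface, if the arm or the gripper's body presses on something with over 40 N, if the wrist force passes 120 N, or if a joint passes its speed limit or range.

ROBOT

A 6-joint arm with a two-finger parallel gripper is mounted at the origin on the work surface. World frame = base frame: x ahead of the robot, y to its left, z up, the work surface at z = 0. Lengths are in m, angles in rad, forces in N, time in s.
With the tool pointing down it reaches from about 0.375 to 0.9 m from the base axis. Payload 3.1 kg.
Tool frame: the origin (TCP) lies at the very end of the fingers, on their centre line; the grasp point (between the pads) lies 19 mm behind it; z points along the fingers, y is the line along which they close (so a half turn about z gives the same grasp; the last joint's range is limited). The gripper opens to 87 mm and grips with 3 to 60 N. Pads are 19 mm wide; open, the fingers measure 117 mm over their backs; the gripper's body (75 mm by 190 mm) begins 51 mm behind the grasp point.
Start: joints at [1.026, 0.527, 1.433, -0, 1.181, -0.178], TCP at [0.224, 0.584, 0.223] pointing down, gripper open.
Joint ranges: [-3.08, 3.08], [-0.75, 2.2], [0.22, 2.44], [-1.43, 4.57], [0, 2.65], [-2.85, 2.85]. Speed limits (rad/s): [2.79, 2.79, 3.14, 3.14, 3.14, 3.14].

INTERFACE

Orientations are given as a unit quaternion [x, y, z, w].
In Python, from rig import robot gives the robot as it stands. The module is installed in compiled form; this text tells all that it offers.
- The arm moves only by the tool play_rows, never from a script. Its argument "steps" is one flat list of numbers, 5 for each row, row after row: the opening, from -1 (shut) to 1 (fully open), then the shift along the tool's x, y, z as a fraction of full scale, then the turn about the tool's z as a fraction of full scale. In form: [claw, tx, ty, tz, twist, claw, tx, ty, tz, twist, ...]. A call has exactly 10 rows; each row shifts and turns the commanded pose from where the row before left it, along the tool's axes as they then stand; what a row does not reach is not made up. Full scale, the value 1, is 0.03 m for a shift and 0.1 rad for a turn. A row lasts 1/10 s, in which the tool goes at most 50 mm and 8.59 degrees, less where a joint would pass 70% of its speed; a pose out of reach is approached as far as the arm can. A call with a number of a shift or a turn outside -1 to 1 is refused whole. A call with a gripper value outside its range is refused whole. The fingers move at their own pace and stop on an object; "grip_force" is the grip in N (left out, the last holds). Time passes only in rows, so rows that do not move let the fingers close, or fill a call up. It gives the time, the measured TCP pose, the force, the opening and the grip force at its end, in the units of the state.
- robot.get_obs(): the state, without advancing time (a new reading comes with each control period).
- robot.camera(name): name is "side" or "top" or "wrist"; returns a dict with "image" (400x640x3 uint8, red, green, blue), "mtx" (3x3 intrinsics, pixels), "rvec" (rotation vector, rad) and "tvec" (3), from world to camera coordinates, as OpenCV has them. Camera axes: x right, y down, z forward; pixel columns grow to the right and rows downward; lengths in m; the calibration is good to about 2 mm. A picture is of the moment at which its call begins. There is no depth.
- robot.hand_in(): hands the job in; it is judged then, once.
The state is a dict: "time": time; "q": joint angles; "joint_velocities": joint speeds; "joint_torque": joint torques, N m; "position": TCP position; "tool_rot": TCP orientation; "ft_force": force on the tool from outside, world axes, zero at the start; "moment": the same for the moment, N m; "grip_width": finger opening in m; "grip_force": force on a finger pad.
Only numpy, scipy, OpenCV 4.12 (cv2) and the standard library are available. Lean on these libraries where they do the work, as an engineer would, in place of code of your own. Each camera call takes 0.05 s, during which the arm holds its last target. There are 200 camera calls.

## Working session

There is one attempt and no reset: what is moved stays moved. The work goes in short steps, Python scripts to look and compute and a tool call to move; the robot and the scene stay as the last step left them, time stands still between calls to the robot, and variables do not carry over. Pictures are saved under pics/ and viewed, at most 10 in all, crops included, and the job is handed in when it is done.

Besides the shell and the picture viewer there is one more tool, called after "Emit:" as name(argument=value, ...) on one line, values as JSON. play_rows: Moves the arm, as the interface text tells. Shift numbers are shares of 0.03 m and turn numbers shares of 0.1 rad, none past 1 either way. Its arguments: {"type":"object","properties":{"steps":{"type":"array"},"grip_force":{"type":"number"}},"required":["steps"]}

```bash
mkdir -p pics
cat > h.py <<'E'
import numpy as np, cv2
from rig import robot
def cam(n):
    c=robot.camera(n); R=cv2.Rodrigues(np.array(c["rvec"],float))[0]
    return c["image"],np.array(c["mtx"],float),R,np.array(c["tvec"],float).ravel()
def ray(c,uv,z):
    _,K,R,t=c; o=-R.T@t
    uv=np.atleast_2d(uv).astype(float)
    d=(R.T@np.linalg.inv(K)@np.c_[uv,np.ones(len(uv))].T).T
    return o+d*((z-o[2])/d[:,2])[:,None]
E
python3 - <<'E'
from h import *
o=robot.get_obs(); print({k:np.round(v,4) for k,v in o.items()})
for n in ("top","side"):
    c=cam(n); cv2.imwrite(f"pics/{n}0.png",c[0][...,::-1]); print(n,-c[2].T@c[3],c[1][0])
    np.savez(f"{n}0.npz",im=c[0],K=c[1],R=c[2],t=c[3])
E
```

```text
{'time': np.float64(0.0), 'q': array([ 1.0265,  0.5285,  1.4339, -0.    ,  1.1814, -0.1785]), 'joint_velocities': array([-0.0007, -0.0011, -0.0003, -0.0022,  0.001 , -0.0003]), 'joint_torque': array([ 6.00000e-04, -4.40032e+01, -1.76594e+01,  6.33000e-02,
        5.82000e-02, -2.00000e-04]), 'position': array([0.2232, 0.583 , 0.2216]), 'tool_rot': array([ 1.819e-01,  9.833e-01, -1.000e-03, -4.000e-04]), 'ft_force': array([ 1.1952, -0.0601,  0.2068]), 'moment': array([ 0.0049, -0.0122, -0.0044]), 'grip_force': np.float64(0.0), 'grip_width': np.float64(0.0872)}
top [ 0.326981   -0.01779275  1.27902073] [419.16836986   0.         322.75887318]
side [-0.30940221 -0.81832907  1.04367567] [435.87943999   0.         318.20966468]
```

View pics/top0.png

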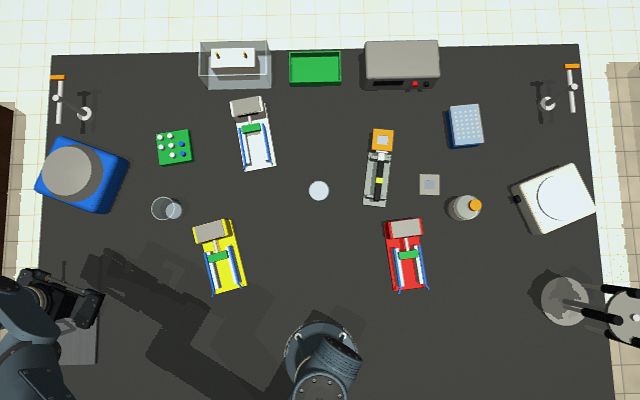

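View pics/side0.png

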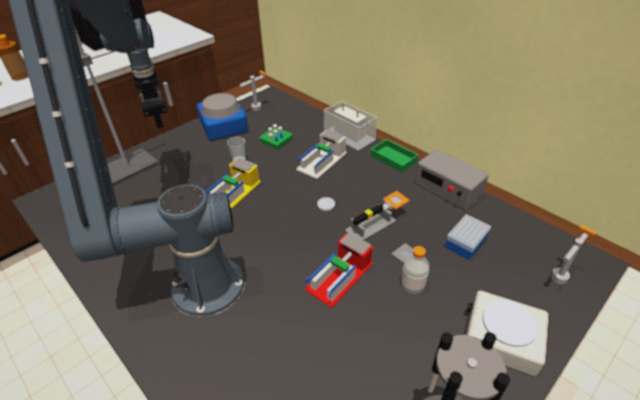

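Top view: the paddle and stand are at about (378,175) with the blade up in the picture. The white dock is at (252,135), its open end at (257,168) and its head at (246,105). The dish is at (319,190). The side view agrees, and both the red and the yellow dock are decoys.

Run:
```python
from h import *
d=np.load("top0.npz"); c=(d["im"],d["K"],d["R"],d["t"]); hsv=cv2.cvtColor(c[0],cv2.COLOR_RGB2HSV)
def m(lo,hi,box):
    k=cv2.inRange(hsv,np.array(lo),np.array(hi)); b=np.zeros_like(k); x0,y0,x1,y1=box; b[y0:y1,x0:x1]=k[y0:y1,x0:x1]
    return b
def rep(n,k,z):
    p=np.argwhere(k)[:,::-1]; w=ray(c,p,z)[:,:2]; mu=w.mean(0); ev,V=np.linalg.eigh(np.cov((w-mu).T))
    a=V[:,1]*np.sign(V[0,1]); print(n,len(p),mu.round(4),"ang",np.arctan2(a[1],a[0]).round(4),"sd",np.sqrt(ev).round(4)); return mu
pb=(355,120,400,215)
y=rep("band",m((24,150,120),(35,255,255),(365,150,395,210)),.074)
o=rep("carrier",m((8,130,120),(22,255,255),(365,120,400,155)),.056)
rep("black",m((0,0,0),(180,255,30),(365,150,392,205)),.074)
db=(225,90,285,180)
k=m((100,120,80),(130,255,255),db)
n,l,s,ce=cv2.connectedComponentsWithStats(k)
for i in range(1,n):
    if s[i,4]>20: rep("blue",(l==i).astype(np.uint8),.06)
rep("green",m((50,100,60),(85,255,255),db),.07)
print("dy/dx",o-y,np.arctan2(*(o-y)[::-1]))
rep("dish",m((0,0,120),(180,60,255),(300,170,340,210)),.014)
im=c[0][...,::-1]
cv2.imwrite("pics/crop.png",np.hstack([cv2.resize(im[85:185,215:295],None,fx=5,fy=5,interpolation=2),cv2.resize(im[120:220,350:410],None,fx=5,fy=5,interpolation=2)]))
```

```text
band 34 [ 0.5118 -0.1792] ang 1.1347 sd [0.0048 0.0055]
carrier 340 [ 0.6364 -0.1982] ang -0.1972 sd [0.0198 0.0211]
black 26 [ 0.5047 -0.1747] ang -0.1544 sd [0.0059 0.0459]
blue 81 [0.6342 0.1486] ang 0.1808 sd [0.0019 0.0357]
blue 74 [0.6166 0.2198] ang 0.1434 sd [0.0022 0.038 ]
green 131 [0.6776 0.1933] ang -1.3987 sd [0.0063 0.0158]
dy/dx [ 0.12454839 -0.01903258] -0.15163961313785462
dish 314 [ 0.4934 -0.0039] ang 1.4188 sd [0.0152 0.0154]
```

View pics/crop.png

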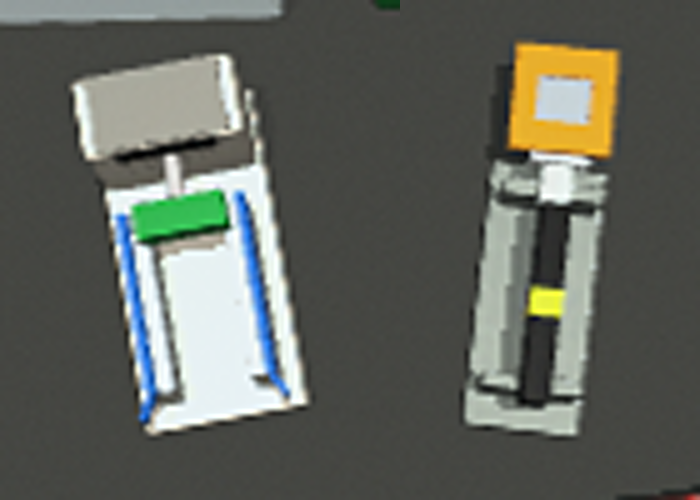

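Emit:
play_rows(steps=[1, -0.9, -0.95, 0, -0.7, 1, -0.9, -0.95, 0, -0.7, 1, -0.9, -0.95, 0, -0.7, 1, -0.9, -0.95, 0, -0.7, 1, -0.9, -0.95, 0, -0.6, 1, -0.9, -0.95, 0, -0.6, 1, -0.9, -0.95, 0, -0.6, 1, -0.9, -0.95, 0, -0.6, 1, -0.9, -0.95, 0, 0, 1, -0.9, -0.95, 0, 0], grip_force=30)

```text
time: 1.1
position: [0.4693, 0.2834, 0.2223]
tool_rot: [-0.077, 0.997, -0.0, -0.0]
ft_force: [0.7, 0.3, -0.3]
grip_width: 0.0871
grip_force: 0.0
```

```bash
cat >> h.py <<'E'
def pose():
    o=robot.get_obs(); q=o["tool_rot"]; return np.array(o["position"]),(2*np.arctan2(q[1],q[0]))%(2*np.pi),o
def rel(x,y,z,yaw):
    "tool-frame shift (m) and twist (units) to world target; tool x at yaw, z down"
    p,a,o=pose(); d=np.array([x,y,z])-p; tw=-(yaw-a)/.1
    f=lambda a:(d@[np.cos(a),np.sin(a),0],d@[np.sin(a),-np.cos(a),0])
    print("t",round(float(o["time"]),2),"pos",p.round(4),"yaw",round(a,4),"F",np.round(o["ft_force"],2),"w",round(float(o["grip_width"]),4))
    print("shift units: at target yaw",np.round(np.array(f(yaw))/.03,3),"mid yaw",np.round(np.array(f((a+yaw)/2))/.03,3),"z",round(-d[2]/.03,3),"twist",round(tw,3))
E
python3 -c "
from h import *
rel(.55,.17,.25,3.30)"
```

```text
t 1.1 pos [0.4693 0.2834 0.2223] yaw 3.2956 F [ 0.73  0.35 -0.29] w 0.0871
shift units: at target yaw [-2.059 -4.157] mid yaw [-2.068 -4.153] z -0.925 twist -0.044
```

Emit:
play_rows(steps=[1, -0.4, -0.8, -0.2, 0, 1, -0.4, -0.8, -0.2, 0, 1, -0.4, -0.8, -0.2, 0, 1, -0.4, -0.8, -0.2, 0, 1, -0.4, -0.8, -0.2, 0, 1, 0, 0, 0, 0, 1, 0, 0, 0, 0, 1, 0, 0, 0, 0, 1, 0, 0, 0, 0, 1, 0, 0, 0, 0])

```text
time: 2.1
position: [0.5455, 0.1762, 0.2523]
tool_rot: [-0.078, 0.997, 0.0, -0.0]
ft_force: [-0.0, 0.4, 0.8]
grip_width: 0.0874
grip_force: 0.0
```

Run:
```python
from h import *
rel(.512,-.179,.25,2.99)
c=cam("wrist"); cv2.imwrite("pics/w1.png",c[0][...,::-1]); print(-c[2].T@c[3],c[2]); np.savez("w1.npz",im=c[0],K=c[1],R=c[2],t=c[3])
```

```text
t 2.1 pos [0.5455 0.1762 0.2523] yaw 3.2972 F [-0.02  0.45  0.8 ] w 0.0874
shift units: at target yaw [ -0.683 -11.874] mid yaw [  1.142 -11.839] z 0.076 twist 3.072
[0.47570245 0.16567253 0.41560106] [[-1.54010039e-01  9.88068986e-01  7.66386202e-04]
 [ 9.54782292e-01  1.48621930e-01  2.57492324e-01]
 [ 2.54306278e-01  4.03881349e-02 -9.66280040e-01]]
```

View pics/w1.png

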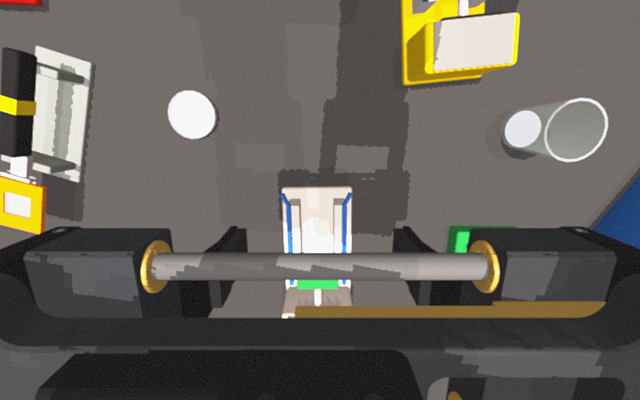

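The wrist view shows the open dock end at (317,190), with its guides at x 290 and 347. The gripper hides the far half, so I move forward and down for a full look.

Emit:
play_rows(steps=[1, -0.8, 0, 0, 0, 1, -0.8, 0, 0.2, 0, 1, -0.8, 0, 0.5, 0, 1, -0.8, 0, 0.5, 0, 1, -0.4, 0, 0.5, 0, 1, 0, 0, 0.4, 0, 1, 0, 0, 0, 0, 1, 0, 0, 0, 0, 1, 0, 0, 0, 0, 1, 0, 0, 0, 0])

```text
time: 3.15
position: [0.6531, 0.1921, 0.1909]
tool_rot: [-0.077, 0.997, 0.0, 0.001]
ft_force: [0.8, -0.2, 0.4]
grip_width: 0.0871
grip_force: 0.0
```

Run:
```python
from h import *
rel(.512,-.179,.25,2.99)
c=cam("wrist"); cv2.imwrite("pics/w2.png",c[0][...,::-1]); print(-c[2].T@c[3]); np.savez("w2.npz",im=c[0],K=c[1],R=c[2],t=c[3])
hsv=cv2.cvtColor(c[0],cv2.COLOR_RGB2HSV)
for nm,lo,hi,z in (("blue",(100,120,60),(130,255,255),.06),("green",(50,100,60),(85,255,255),.07)):
    k=cv2.inRange(hsv,np.array(lo),np.array(hi)); n,l,s,ce=cv2.connectedComponentsWithStats(k)
    for i in range(1,n):
        if s[i,4]>150:
            w=ray(c,np.argwhere(l==i)[:,::-1],z)[:,:2]
            box=cv2.minAreaRect((w*1000).astype(np.float32)); vx,vy,x0,y0=cv2.fitLine(w.astype(np.float32),cv2.DIST_HUBER,0,.001,.001).ravel()
            print(nm,s[i],w.mean(0).round(4),"ang",np.round(np.arctan(vy/vx),4),"pt",x0,y0,"box",np.round(box[0],1),np.round(box[1],1),box[2])
```

```text
t 3.15 pos [0.6531 0.1921 0.1909] yaw 3.296 F [ 0.79 -0.16  0.44] w 0.0871
shift units: at target yaw [  2.782 -12.938] mid yaw [  4.721 -12.363] z -1.97 twist 3.06
[0.58282116 0.18161077 0.35398448]
blue [349  97  14 127 512] [0.6176 0.2208] ang 0.147 pt 0.61755747 0.22075191 box [618.7 220.7] [127.3  10.4] 6.503530025482178
blue [269  99  18 126 495] [0.6333 0.1502] ang 0.1798 pt 0.63058513 0.1498415 box [631.1 149.9] [126.9  10.8] 12.679657936096191
blue [507 174  24  14 228] [0.6088 0.3932] ang 1.4676 pt 0.6088207 0.39322814 box [608.9 392.2] [24.9 13.1] 85.04120635986328
blue [503 199  23  16 220] [0.6372 0.3972] ang 1.3325 pt 0.6371787 0.3971801 box [637.7 396.2] [25.1 13. ] 84.70489501953125
green [ 473  157  112   72 5571] [0.6191 0.3945] ang -1.338 pt 0.6190607 0.39446443 box [620.6 398. ] [ 73.3 100. ] 8.778740882873535
green [ 291  205   53   23 1151] [0.6763 0.194 ] ang -1.3904 pt 0.6762988 0.1940001 box [676.2 193.6] [23.7 53.5] 8.781481742858887
```

View pics/w2.png

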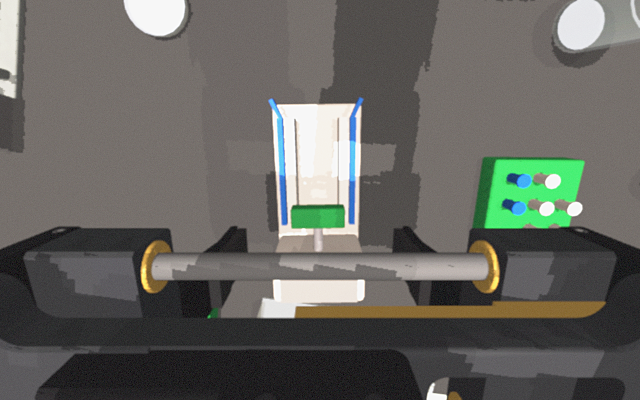

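Emit:
play_rows(steps=[1, 0.14, -0.6, 0, 0.3, 1, 0.14, -1, 0, 0.3, 1, 0.14, -1, 0, 0.3, 1, 0.14, -1, 0, 0.3, 1, 0.14, -1, 0, 0.3, 1, 0.14, -1, 0, 0.3, 1, 0.14, -1, 0, 0.3, 1, 0.14, -1, 0, 0.3, 1, 0.14, -1, 0, 0.3, 1, 0.14, -1, 0, 0.3])

```text
time: 4.2
position: [0.6142, -0.0984, 0.19]
tool_rot: [0.074, 0.997, -0.0, 0.0]
ft_force: [0.0, 0.4, -0.4]
grip_width: 0.087
grip_force: 0.0
```

Run:
```python
from h import *
rel(.611,-.194,.19,2.99)
d=np.load("w2.npz"); c=(d["im"],d["K"],d["R"],d["t"]); hsv=cv2.cvtColor(c[0],cv2.COLOR_RGB2HSV)
k=cv2.inRange(hsv,np.array((100,120,60)),np.array((130,255,255)))
mid=[]
for x0 in (265,345):
    b=np.zeros_like(k); b[122:222,x0:x0+25]=k[122:222,x0:x0+25]
    w=ray(c,np.argwhere(b)[:,::-1],.06)[:,:2].astype(np.float32); v=cv2.fitLine(w,2,0,.001,.001).ravel(); print(v,np.arctan(v[1]/v[0]))
    mid.append(v)
```

```text
t 4.2 pos [ 0.6142 -0.0984  0.19  ] yaw 2.9927 F [ 0.04  0.37 -0.35] w 0.087
shift units: at target yaw [-0.375 -3.167] mid yaw [-0.371 -3.168] z -0.001 twist 0.027
[0.98741126 0.15817389 0.64324886 0.15256807] 0.15884098
[0.9851013  0.17197526 0.6306192  0.22230321] 0.17283446
```

Emit:
play_rows(steps=[1, 0, -0.6, 0, 0, 1, -0.1, -0.9, 0, 0, 1, -0.1, -0.9, 0, 0, 1, -0.1, -0.6, 0, 0, 1, -0.1, -0.2, 0, 0, 1, 0, 0, 0, 0, 1, 0, 0, 0, 0, 1, 0, 0, 0, 0, 1, 0, 0, 0, 0, 1, 0, 0, 0, 0])

```text
time: 5.2
position: [0.6131, -0.1916, 0.1896]
tool_rot: [0.072, 0.997, 0.0, -0.0]
ft_force: [-0.4, -0.8, -0.5]
grip_width: 0.087
grip_force: 0.0
```

Run:
```python
from h import *
c=cam("wrist"); cv2.imwrite("pics/w3.png",c[0][...,::-1]); np.savez("w3.npz",im=c[0],K=c[1],R=c[2],t=c[3])
hsv=cv2.cvtColor(c[0],cv2.COLOR_RGB2HSV)
for nm,lo,hi,z in (("band",(24,150,120),(35,255,255),.074),("orange",(8,130,120),(22,255,255),.06),("black",(0,0,0),(180,255,35),.074)):
    k=cv2.inRange(hsv,np.array(lo),np.array(hi)); k[235:]=0; n,l,s,ce=cv2.connectedComponentsWithStats(k)
    for i in range(1,n):
        if s[i,4]>150:
            w=ray(c,np.argwhere(l==i)[:,::-1],z)[:,:2]
            box=cv2.minAreaRect((w*1000).astype(np.float32)); v=cv2.fitLine(w.astype(np.float32),2,0,.001,.001).ravel()
            print(nm,s[i],w.mean(0).round(4),"ang",np.arctan(v[1]/v[0]).round(4),np.round(box[0],1),np.round(box[1],1),round(box[2],2))
rel(.512,-.179,.12,2.99)
```

```text
band [306  75  20  21 414] [ 0.5112 -0.1799] ang 0.9295 [ 511.3 -180. ] [17.1 16.8] 81.67
orange [ 287  183   60   52 2169] [ 0.6282 -0.1959] ang 1.3753 [ 630.8 -196.8] [61.2 56.1] 82.94
t 5.25 pos [ 0.6131 -0.1918  0.1896] yaw 2.9967 F [ 0.18 -0.2   0.97] w 0.0871
shift units: at target yaw [ 3.395 -0.085] mid yaw [ 3.396 -0.074] z 2.321 twist 0.067
```

View pics/w3.png

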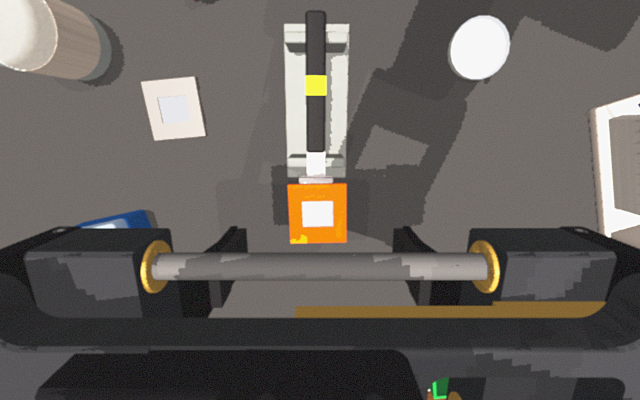

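The paddle lies vertically at column 316, with the band at (316,85) and the carrier at (317,213) on the blade. I go to the band, descend and check before closing.

Emit:
play_rows(steps=[1, 0.9, -0.02, 0, 0, 1, 0.9, -0.03, 0, 0, 1, 0.9, -0.03, 0.2, 0, 1, 0.7, 0, 0.6, 0, 1, 0, 0, 0.8, 0, 1, 0, 0, 0.8, 0, 1, 0, 0, 0.5, 0, 1, 0, 0, 0.2, 0, 1, 0, 0, 0, 0, 1, 0, 0, 0, 0])

```text
time: 6.25
position: [0.5123, -0.1803, 0.0972]
tool_rot: [0.073, 0.997, -0.0, 0.001]
ft_force: [-0.1, 0.1, -0.2]
grip_width: 0.0869
grip_force: 0.0
```

Run:
```python
from h import *
rel(.511,-.1798,.043,2.995)
c=cam("wrist")
hsv=cv2.cvtColor(c[0],cv2.COLOR_RGB2HSV)
k=cv2.inRange(hsv,np.array((24,150,120)),np.array((35,255,255))); k[235:]=0
p=np.argwhere(k)[:,::-1]; print(len(p), len(p) and ray(c,p,.074).mean(0))
```

```text
t 6.25 pos [ 0.5123 -0.1803  0.0972] yaw 2.996 F [-0.11  0.15 -0.16] w 0.0869
shift units: at target yaw [0.047 0.01 ] mid yaw [0.047 0.01 ] z 1.805 twist 0.01
459 [ 0.50988707 -0.18003183  0.074     ]
```

Emit:
play_rows(steps=[1, 0.05, 0, 0.6, 0, 1, 0, 0, 0.7, 0, 1, 0, 0, 0.4, 0, 1, 0, 0, 0.1, 0, 1, 0, 0, 0, 0, 0.4, 0, 0, 0, 0, 0, 0, 0, 0, 0, -0.3, 0, 0, 0, 0, -1, 0, 0, 0, 0, -1, 0, 0, 0, 0], grip_force=55)

```text
time: 7.3
position: [0.5104, -0.1799, 0.0428]
tool_rot: [0.073, 0.997, -0.0, 0.0]
ft_force: [0.4, -0.9, 0.1]
grip_width: 0.055
grip_force: 0.0
```

Emit:
play_rows(steps=[-1, 0, 0, 0, 0, -1, 0, 0, 0, 0, -1, 0, 0, 0, 0, -1, 0, 0, 0, 0, -1, 0, 0, 0, 0, -1, 0, 0, 0, 0, -1, 0, 0, 0, 0, -1, 0, 0, 0, 0, -1, 0, 0, 0, 0, -1, 0, 0, 0, 0])

```text
time: 8.3
position: [0.5103, -0.1799, 0.0425]
tool_rot: [0.073, 0.997, 0.0, -0.0]
ft_force: [-0.4, 0.1, -0.9]
grip_width: 0.0171
grip_force: 55.0
```

```bash
python3 -c "
from h import *
rel(.511,-.1798,.043,2.995)
o=robot.get_obs();print(o['grip_force'],o['moment'])"
```

```text
t 8.3 pos [ 0.5103 -0.1799  0.0425] yaw 2.9958 F [-0.45  0.11 -0.93] w 0.0171
shift units: at target yaw [-0.024  0.005] mid yaw [-0.024  0.005] z -0.016 twist 0.008
54.98684149235487 [-0.02577532  0.05568179 -0.04095318]
```

Emit:
play_rows(steps=[-1, 0, 0, -0.05, 0, -1, 0, 0, -0.1, 0, -1, 0, 0, -0.2, 0, -1, 0, 0, -0.3, 0, -1, 0, 0, -0.3, 0, -1, 0, 0, -0.3, 0, -1, 0, 0, -0.2, 0, -1, 0, 0, -0.1, 0, -1, 0, 0, -0.05, 0, -1, 0, 0, 0, 0])

```text
time: 9.3
position: [0.5102, -0.1799, 0.0906]
tool_rot: [0.073, 0.997, -0.0, -0.0]
ft_force: [0.7, -0.3, -1.6]
grip_width: 0.0176
grip_force: 55.0
```

```bash
cat >> h.py <<'E'
D=np.array([.6333,.1867]); DA=.165
def dockpose(cx,z,dy=0):
    "TCP target so that point blade is at dock x=cx, paddle underside at z"
    u=np.array([np.cos(DA),np.sin(DA)]); n=np.array([-u[1],u[0]])
    p=D+(cx-.126)*u+dy*n; rel(p[0],p[1],z-.0075,DA+np.pi); print("target",p)
E
python3 - <<'E'
from h import *
dockpose(-.125,.075)
o=robot.get_obs();print(o['moment'])
c=cam("side"); cv2.imwrite("pics/s2.png",cv2.resize(c[0][150:290,290:460],None,fx=4,fy=4)[...,::-1])
E
```

```text
t 9.3 pos [ 0.5102 -0.1799  0.0906] yaw 2.9958 F [ 0.74 -0.28 -1.62] w 0.0176
shift units: at target yaw [ 2.312 11.379] mid yaw [ 4.046 10.884] z 0.771 twist -3.108
target [0.38570899 0.14547266]
[ 0.03924343  0.16781504 -0.0098054 ]
```

View pics/s2.png

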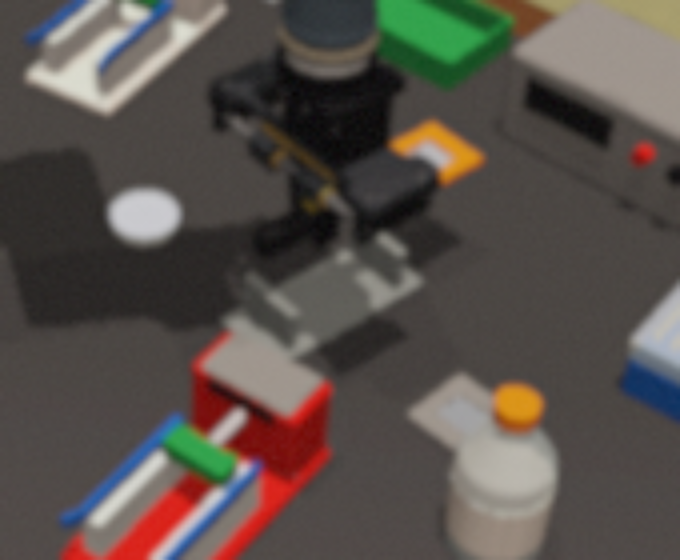

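The carrier is lifted and level on the blade, just right of the gripper at about (435,150). Now I carry it to the front of the dock with smooth ramps.

Emit:
play_rows(steps=[-1, 0.03, 0.1, 0, -0.03, -1, 0.08, 0.25, 0, -0.07, -1, 0.12, 0.4, 0, -0.11, -1, 0.17, 0.55, 0, -0.16, -1, 0.2, 0.65, 0, -0.19, -1, 0.22, 0.7, 0, -0.2, -1, 0.22, 0.7, 0, -0.2, -1, 0.22, 0.7, 0, -0.2, -1, 0.22, 0.7, 0, -0.2, -1, 0.22, 0.7, 0, -0.2])

```text
time: 10.35
position: [0.4708, -0.0109, 0.0906]
tool_rot: [-0.006, 1.0, 0.0, -0.0]
ft_force: [0.1, 0.1, -3.2]
grip_width: 0.0172
grip_force: 55.0
```

Emit:
play_rows(steps=[-1, 0.22, 0.7, 0, -0.2, -1, 0.22, 0.7, 0, -0.2, -1, 0.22, 0.7, 0, -0.2, -1, 0.22, 0.7, 0, -0.2, -1, 0.22, 0.7, 0, -0.2, -1, 0.2, 0.65, 0, -0.19, -1, 0.17, 0.55, 0, -0.16, -1, 0.12, 0.4, 0, -0.11, -1, 0.08, 0.25, 0, -0.07, -1, 0.03, 0.1, 0, -0.03])

```text
time: 11.35
position: [0.4076, 0.1465, 0.0906]
tool_rot: [-0.084, 0.996, -0.0, -0.0]
ft_force: [0.0, 0.5, -3.4]
grip_width: 0.0173
grip_force: 55.0
```

```bash
cat >> h.py <<'E'
def look(zc,view="top"):
    "carrier centre/angle in dock frame from the top camera, zc = height of carrier top; guides as reference"
    c=cam(view); hsv=cv2.cvtColor(c[0],cv2.COLOR_RGB2HSV); u=np.array([np.cos(DA),np.sin(DA)]); n=np.array([-u[1],u[0]])
    for nm,lo,hi,z in (("orange",(8,130,110),(22,255,255),zc),("blue",(100,120,60),(130,255,255),.06),("green",(50,100,60),(85,255,255),.07)):
        k=cv2.inRange(hsv,np.array(lo),np.array(hi)); nn,l,s,ce=cv2.connectedComponentsWithStats(k)
        for i in range(1,nn):
            if s[i,4]<8: continue
            w=ray(c,np.argwhere(l==i)[:,::-1],z)[:,:2]
            if np.linalg.norm(w.mean(0)-D)>.16: continue
            e=np.c_[(w-D)@u,(w-D)@n]*1000; b=cv2.minAreaRect(e.astype(np.float32))
            print(nm,s[i,4],"dock mm",e.mean(0).round(1),"box",np.round(b[0],1),np.round(b[1],1),round(b[2],1))
    return c
E
python3 - <<'E'
from h import *
dockpose(-.105,.075)
c=look(.090)
cv2.imwrite("pics/t3.png",cv2.resize(c[0][85:245,180:320],None,fx=3.5,fy=3.5,interpolation=2)[...,::-1])
E
```

```text
t 11.35 pos [0.4076 0.1465 0.0906] yaw 3.3095 F [ 0.01  0.54 -3.39] w 0.0173
shift units: at target yaw [0.059 0.085] mid yaw [0.059 0.085] z 0.771 twist 0.029
target [0.40543736 0.14875771]
orange 372 dock mm [-100.1    1.5] box [-99.2   1.5] [66. 63.] 1.4
blue 81 dock mm [ -5.4 -37.8] box [ -7.4 -37.7] [125.9   8.4] 2.2
blue 64 dock mm [-2.5 34.8] box [-2.3 34.7] [112.    5.6] 0.6
blue 8 dock mm [-67.8  40.8] box [-67.8  40.8] [3.  9.1] 80.7
green 129 dock mm [45.  -0.9] box [45.1 -0.4] [55.4 21.1] 89.9
```

View pics/t3.png

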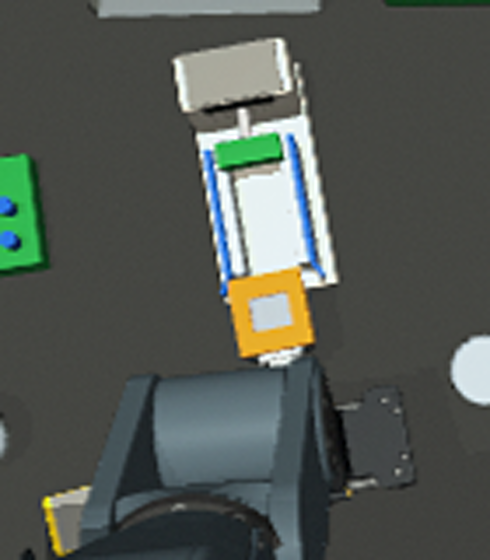

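The carrier is straight in front of the dock mouth, at (270,312) in the crop; corrected for its height (top at 108 mm) it is at dock y ≈ -0.8. I back off a little, lower, and measure again.

Emit:
play_rows(steps=[-1, 0.1, 0, 0, 0, -1, 0.15, 0, 0.05, 0, -1, 0.1, 0, 0.1, 0, -1, 0, 0, 0.2, 0, -1, 0, 0, 0.3, 0, -1, 0, 0, 0.3, 0, -1, 0, 0, 0.3, 0, -1, 0, 0, 0.15, 0, -1, 0, 0, 0.1, 0, -1, 0, 0, 0, 0])

```text
time: 12.4
position: [0.3977, 0.1439, 0.045]
tool_rot: [-0.083, 0.997, -0.0, -0.0]
ft_force: [-0.7, -0.2, -2.2]
grip_width: 0.0173
grip_force: 55.0
```

Run:
```python
from h import *
dockpose(-.04,.053)
c=look(.063); c=look(.063,"side")
```

```text
t 12.4 pos [0.3977 0.1439 0.045 ] yaw 3.3078 F [-0.69 -0.23 -2.19] w 0.0173
shift units: at target yaw [-2.447  0.116] mid yaw [-2.448  0.114] z -0.015 twist 0.012
target [0.46955455 0.15943411]
orange 360 dock mm [-113.1   -1.8] box [-113.    -2.1] [64.8 62.7] 1.4
blue 81 dock mm [ -5.4 -37.8] box [ -7.4 -37.7] [125.9   8.4] 2.2
blue 74 dock mm [-11.1  35.4] box [-9.4 34.8] [ 10.9 125.8] 87.5
green 129 dock mm [45.  -0.9] box [45.1 -0.4] [55.4 21.1] 89.9
orange 89 dock mm [-100.4   -1. ] box [-105.5   -4.3] [69.1 45.3] 86.2
blue 47 dock mm [-16.7  34.5] box [-15.6  34.5] [ 10.7 113.7] 89.2
blue 29 dock mm [ 10.8 -41.4] box [ -2.5 -42.2] [104.1  10.1] 4.8
green 109 dock mm [ 12.6 159.1] box [ 10.4 157.7] [101.8  40.5] 38.9
green 59 dock mm [37.2 -5.2] box [37.3 -5. ] [29.1 58.4] 4.5
```

Emit:
play_rows(steps=[-1, -0.05, 0.02, 0, 0, -1, -0.1, 0.02, 0, 0, -1, -0.15, 0, 0, 0, -1, -0.2, 0, 0, 0, -1, -0.2, 0, 0, 0, -1, -0.2, 0, 0, 0, -1, -0.15, 0, 0, 0, -1, -0.1, 0, 0, 0, -1, -0.05, 0, 0, 0, -1, 0, 0, 0, 0])

```text
time: 13.5
position: [0.4333, 0.1511, 0.0455]
tool_rot: [-0.083, 0.997, -0.0, -0.0]
ft_force: [1.0, -0.2, -3.8]
grip_width: 0.0176
grip_force: 55.0
```

Run:
```python
from h import *
dockpose(-.04,.053)
c=look(.063)
```

```text
t 13.5 pos [0.4333 0.1511 0.0455] yaw 3.3078 F [ 0.96 -0.2  -3.79] w 0.0176
shift units: at target yaw [-1.238  0.075] mid yaw [-1.238  0.075] z 0.001 twist 0.012
target [0.46955455 0.15943411]
orange 337 dock mm [-77.9  -0.7] box [-77.3  -0.7] [64.2 62.7] 1.4
blue 81 dock mm [ -5.4 -37.8] box [ -7.4 -37.7] [125.9   8.4] 2.2
blue 73 dock mm [-10.4  35.5] box [-9.3 35.6] [  9.4 125.8] 87.5
green 129 dock mm [45.  -0.9] box [45.1 -0.4] [55.4 21.1] 89.9
```

Emit:
play_rows(steps=[-1, -0.05, 0, 0, 0, -1, -0.1, 0, 0, 0, -1, -0.15, 0, 0, 0, -1, -0.2, 0, 0, 0, -1, -0.2, 0, 0, 0, -1, -0.2, 0, 0, 0, -1, -0.15, 0, 0, 0, -1, -0.1, 0, 0, 0, -1, -0.05, 0, 0, 0, -1, 0, 0, 0, 0])

```text
time: 14.55
position: [0.4688, 0.1571, 0.0455]
tool_rot: [-0.083, 0.997, -0.0, -0.0]
ft_force: [-0.7, -0.2, -2.2]
grip_width: 0.0173
grip_force: 55.0
```

Run:
```python
from h import *
dockpose(-.04,.043)
c=look(.063)
```

```text
t 14.55 pos [0.4688 0.1571 0.0455] yaw 3.3078 F [-0.7  -0.24 -2.2 ] w 0.0173
shift units: at target yaw [-0.037  0.074] mid yaw [-0.037  0.074] z 0.334 twist 0.012
target [0.46955455 0.15943411]
orange 272 dock mm [-36.6  -0.4] box [-38.1  -0.4] [57.5 60.6] 2.2
blue 81 dock mm [ -5.4 -37.8] box [ -7.4 -37.7] [125.9   8.4] 2.2
blue 69 dock mm [-6.3 34.9] box [-5.3 34.5] [  7.2 117.8] 89.5
green 129 dock mm [45.  -0.9] box [45.1 -0.4] [55.4 21.1] 89.9
```

Emit:
play_rows(steps=[-1, 0, 0, 0.02, 0, -1, 0, 0, 0.04, 0, -1, 0, 0, 0.05, 0, -1, 0, 0, 0.05, 0, -1, 0, 0, 0.05, 0, -1, 0, 0, 0.05, 0, -1, 0, 0, 0.05, 0, -1, 0, 0, 0.04, 0, -1, 0, 0, 0.02, 0, -1, 0, 0, 0, 0])

```text
time: 15.6
position: [0.4687, 0.157, 0.0344]
tool_rot: [-0.083, 0.997, 0.0, -0.0]
ft_force: [0.1, 0.6, -2.0]
grip_width: 0.0175
grip_force: 55.0
```

Run:
```python
from h import *
dockpose(-.04,.042)
c=look(.056); print(robot.get_obs()['moment'])
s=cam("side")
cv2.imwrite("pics/s4.png",np.hstack([cv2.resize(s[0][120:190,290:370],None,fx=5,fy=5,interpolation=2),cv2.resize(c[0][100:170,220:290],None,fx=5,fy=5,interpolation=2)])[...,::-1])
```

```text
t 15.6 pos [0.4687 0.157  0.0344] yaw 3.3077 F [ 0.06  0.59 -2.02] w 0.0175
shift units: at target yaw [-0.04   0.074] mid yaw [-0.04   0.074] z -0.004 twist 0.011
target [0.46955455 0.15943411]
orange 280 dock mm [-38.   -0.2] box [-39.    0.2] [59.5 61. ] 1.7
blue 85 dock mm [ -7.3 -37.6] box [ -7.4 -37.4] [125.9   9.1] 2.2
blue 71 dock mm [-8.6 35.2] box [-6.6 34.7] [ 10.3 120.3] 87.9
green 129 dock mm [45.  -0.9] box [45.1 -0.4] [55.4 21.1] 89.9
[0.03667096 0.10030898 0.03057597]
```

View pics/s4.png

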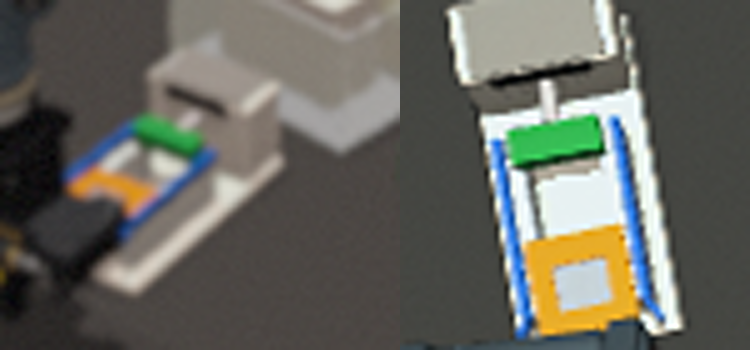

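The carrier lies on the rails between the guides, at (580,280) in the right half, ahead of the green shuttle at (555,140). The estimated shuttle face is at dock x ≈ 35. I push forward freely first.

Emit:
play_rows(steps=[-1, -0.05, 0, 0, 0, -1, -0.1, 0, 0, 0, -1, -0.15, 0, 0, 0, -1, -0.2, 0, 0, 0, -1, -0.2, 0, 0, 0, -1, -0.2, 0, 0, 0, -1, -0.15, 0, 0, 0, -1, -0.1, 0, 0, 0, -1, -0.05, 0, 0, 0, -1, 0, 0, 0, 0])

```text
time: 16.7
position: [0.5045, 0.163, 0.0345]
tool_rot: [-0.083, 0.997, 0.0, 0.0]
ft_force: [-0.3, 0.2, -2.0]
grip_width: 0.0175
grip_force: 55.0
```

```bash
cat > st.py <<'E'
from h import *
p,a,o=pose(); u=np.array([np.cos(DA),np.sin(DA)]); f=o["ft_force"]; q=p[:2]-D
print("t",o["time"],"dock xy tcp mm",(q@u*1000).round(2),(q@[-u[1],u[0]]*1000).round(2),"z",p[2].round(4),"Fx",(f[:2]@u).round(2),"Fy",(f[:2]@[-u[1],u[0]]).round(2),"Fz",f[2].round(2))
E
cat > lk.py <<'E'
import st; from h import *
look(.056)
E
python3 lk.py
```

```text
t 16.7 dock xy tcp mm -130.94 -2.17 z 0.0345 Fx -0.26 Fy 0.22 Fz -2.04
orange 183 dock mm [ 7.2 -1.3] box [ 1.9 -1.9] [57.9 44.4] 89.6
blue 71 dock mm [  4.5 -37.4] box [  3.9 -36.8] [103.2   7.2] 0.4
blue 42 dock mm [17.4 34.9] box [17.7 34.7] [72.1  5.2] 0.4
blue 9 dock mm [-63.2 -40.5] box [-62.2 -39.9] [17.6  4. ] 16.2
green 130 dock mm [44.9 -0.8] box [43.8 -0.4] [55.4 23.8] 89.9
```

Emit:
play_rows(steps=[-1, -0.03, 0, 0, 0, -1, -0.03, 0, 0, 0, -1, -0.03, 0, 0, 0, -1, -0.03, 0, 0, 0, -1, -0.03, 0, 0, 0, -1, -0.03, 0, 0, 0, -1, -0.03, 0, 0, 0, -1, -0.03, 0, 0, 0, -1, -0.02, 0, 0, 0, -1, 0, 0, 0, 0])

```text
time: 17.75
position: [0.5122, 0.1643, 0.0344]
tool_rot: [-0.083, 0.997, 0.0, 0.0]
ft_force: [-0.1, 0.7, -1.6]
grip_width: 0.0178
grip_force: 55.0
```

```bash
python3 lk.py
```

```text
t 17.75 dock xy tcp mm -123.16 -2.17 z 0.0344 Fx 0.0 Fy 0.69 Fz -1.57
orange 182 dock mm [16.2 -1.5] box [12.3 -1.9] [41.6 58.2] 0.7
blue 61 dock mm [ 11.5 -37.3] box [ 11.7 -36.7] [ 7.8 87.7] 89.5
blue 36 dock mm [22.8 34.9] box [22.1 34.7] [63.1  5.2] 0.5
blue 9 dock mm [-63.2 -40.5] box [-62.2 -39.9] [17.6  4. ] 16.2
green 130 dock mm [44.9 -0.8] box [44.9 -0.5] [24.4 54.5] 5.7
```

Emit:
play_rows(steps=[-1, -0.015, 0, 0, 0, -1, -0.015, 0, 0, 0, -1, -0.015, 0, 0, 0, -1, -0.015, 0, 0, 0, -1, -0.015, 0, 0, 0, -1, -0.015, 0, 0, 0, -1, -0.015, 0, 0, 0, -1, -0.015, 0, 0, 0, -1, -0.015, 0, 0, 0, -1, -0.015, 0, 0, 0])

```text
time: 18.8
position: [0.5152, 0.1649, 0.0343]
tool_rot: [-0.083, 0.997, -0.0, -0.001]
ft_force: [-2.5, -1.8, 0.2]
grip_width: 0.0175
grip_force: 55.0
```

```bash
python3 lk.py
```

```text
t 18.8 dock xy tcp mm -120.09 -2.13 z 0.0343 Fx -2.75 Fy -1.36 Fz 0.17
orange 169 dock mm [19.5 -1.5] box [15.6 -1.9] [39.1 57.9] 1.4
blue 61 dock mm [ 12.9 -37.2] box [ 11.7 -37.2] [ 7.2 87.6] 88.9
blue 33 dock mm [25.6 34.9] box [25.4 34.8] [56.6  5.2] 0.5
green 130 dock mm [45.6 -0.7] box [45.7 -0.4] [55.4 21.1] 89.9
```

Emit:
play_rows(steps=[-1, -0.015, 0, 0, 0, -1, -0.015, 0, 0, 0, -1, -0.015, 0, 0, 0, -1, -0.015, 0, 0, 0, -1, -0.015, 0, 0, 0, -1, -0.015, 0, 0, 0, -1, -0.015, 0, 0, 0, -1, -0.015, 0, 0, 0, -1, -0.015, 0, 0, 0, -1, -0.015, 0, 0, 0])

```text
time: 19.85
position: [0.5208, 0.1658, 0.0344]
tool_rot: [-0.083, 0.997, -0.0, -0.0]
ft_force: [-3.3, -0.8, -2.8]
grip_width: 0.0174
grip_force: 55.0
```

```bash
python3 lk.py
```

```text
t 19.85 dock xy tcp mm -114.39 -2.17 z 0.0344 Fx -3.37 Fy -0.24 Fz -2.83
orange 167 dock mm [25.6 -1.5] box [21.5 -1.8] [38.  57.9] 1.0
blue 57 dock mm [ 15.5 -37.2] box [ 13.2 -36.2] [84.7  8.2] 0.4
blue 30 dock mm [28.2 34.9] box [28.4 34.7] [50.6  5.1] 0.8
green 130 dock mm [51.3 -0.3] box [51.4 -0.2] [21.  55.1] 1.0
```

Emit:
play_rows(steps=[-1, -0.004, 0, 0, 0, -1, -0.004, 0, 0, 0, -1, -0.004, 0, 0, 0, -1, -0.004, 0, 0, 0, -1, -0.004, 0, 0, 0, -1, -0.004, 0, 0, 0, -1, -0.004, 0, 0, 0, -1, -0.004, 0, 0, 0, -1, -0.004, 0, 0, 0, -1, -0.004, 0, 0, 0])

```text
time: 20.9
position: [0.522, 0.166, 0.0345]
tool_rot: [-0.083, 0.997, -0.0, -0.0]
ft_force: [-2.4, -1.2, -2.7]
grip_width: 0.0175
grip_force: 55.0
```

```bash
python3 lk.py
```

```text
t 20.9 dock xy tcp mm -113.2 -2.19 z 0.0345 Fx -2.56 Fy -0.79 Fz -2.72
orange 166 dock mm [26.5 -1.8] box [23.  -1.8] [37.4 57.9] 0.9
blue 57 dock mm [ 15.5 -37.2] box [ 13.2 -36.2] [84.7  8.2] 0.4
blue 30 dock mm [28.2 34.9] box [28.4 34.7] [50.6  5.1] 0.8
green 130 dock mm [52.4 -0.4] box [52.6 -0.5] [21.  55.7] 1.0
```

Emit:
play_rows(steps=[-1, -0.003, 0, 0, 0, -1, -0.003, 0, 0, 0, -1, -0.003, 0, 0, 0, -1, -0.003, 0, 0, 0, -1, -0.003, 0, 0, 0, -1, -0.003, 0, 0, 0, -1, -0.003, 0, 0, 0, -1, -0.003, 0, 0, 0, -1, -0.003, 0, 0, 0, -1, -0.003, 0, 0, 0])

```text
time: 21.95
position: [0.5228, 0.1661, 0.0344]
tool_rot: [-0.083, 0.997, -0.0, -0.0]
ft_force: [-3.7, -0.7, -1.6]
grip_width: 0.0177
grip_force: 55.0
```

```bash
python3 st.py
```

```text
t 21.95 dock xy tcp mm -112.34 -2.14 z 0.0344 Fx -3.8 Fy -0.03 Fz -1.61
```

Emit:
play_rows(steps=[-1, -0.003, 0, 0, 0, -1, -0.003, 0, 0, 0, -1, -0.003, 0, 0, 0, -1, -0.003, 0, 0, 0, -1, -0.003, 0, 0, 0, -1, -0.003, 0, 0, 0, -1, -0.003, 0, 0, 0, -1, -0.003, 0, 0, 0, -1, -0.003, 0, 0, 0, -1, -0.003, 0, 0, 0])

```text
time: 22.95
position: [0.5237, 0.1663, 0.0345]
tool_rot: [-0.083, 0.997, -0.0, -0.0]
ft_force: [-3.4, -1.1, -1.1]
grip_width: 0.0172
grip_force: 55.0
```

```bash
python3 st.py
```

```text
t 22.95 dock xy tcp mm -111.42 -2.15 z 0.0345 Fx -3.56 Fy -0.5 Fz -1.12
```

Emit:
play_rows(steps=[-1, -0.002, 0, 0, 0, -1, -0.002, 0, 0, 0, -1, -0.002, 0, 0, 0, -1, -0.002, 0, 0, 0, -1, -0.002, 0, 0, 0, -1, -0.002, 0, 0, 0, -1, -0.002, 0, 0, 0, -1, -0.002, 0, 0, 0, -1, -0.002, 0, 0, 0, -1, -0.002, 0, 0, 0])

```text
time: 23.95
position: [0.5239, 0.1663, 0.0344]
tool_rot: [-0.083, 0.997, -0.0, -0.0]
ft_force: [-4.7, -1.6, -1.4]
grip_width: 0.0178
grip_force: 55.0
```

```bash
python3 lk.py
```

```text
t 23.95 dock xy tcp mm -111.25 -2.14 z 0.0344 Fx -4.86 Fy -0.8 Fz -1.42
orange 165 dock mm [29.2 -2.1] box [26.1 -1.9] [37.1 57.9] 0.2
blue 55 dock mm [ 15.4 -37.2] box [ 13.2 -36.2] [84.7  8.2] 0.4
blue 28 dock mm [30.  34.8] box [29.9 34.7] [47.6  5.1] 0.8
green 131 dock mm [54.3 -0.6] box [54.4 -0.5] [21.  55.7] 1.0
```

Emit:
play_rows(steps=[-1, -0.003, 0, 0, 0, -1, -0.003, 0, 0, 0, -1, -0.003, 0, 0, 0, -1, -0.003, 0, 0, 0, -1, -0.003, 0, 0, 0, -1, -0.002, 0, 0, 0, -1, -0.002, 0, 0, 0, -1, -0.002, 0, 0, 0, -1, 0, 0, 0, 0, -1, 0, 0, 0, 0])

```text
time: 25.0
position: [0.5239, 0.1663, 0.0343]
tool_rot: [-0.083, 0.997, -0.0, -0.001]
ft_force: [-5.4, -2.1, -1.2]
grip_width: 0.0178
grip_force: 55.0
```

```bash
python3 st.py
```

```text
t 25.0 dock xy tcp mm -111.26 -2.11 z 0.0343 Fx -5.65 Fy -1.16 Fz -1.16
```

Emit:
play_rows(steps=[-1, -0.003, 0, 0, 0, -1, -0.003, 0, 0, 0, -1, -0.003, 0, 0, 0, -1, -0.003, 0, 0, 0, -1, -0.003, 0, 0, 0, -1, -0.002, 0, 0, 0, -1, -0.002, 0, 0, 0, -1, -0.002, 0, 0, 0, -1, 0, 0, 0, 0, -1, 0, 0, 0, 0])

```text
time: 26.0
position: [0.5239, 0.1664, 0.0342]
tool_rot: [-0.083, 0.997, -0.0, -0.002]
ft_force: [-7.0, -1.5, -0.5]
grip_width: 0.0172
grip_force: 55.0
```

```bash
python3 st.py
```

```text
t 26.0 dock xy tcp mm -111.25 -2.1 z 0.0342 Fx -7.11 Fy -0.38 Fz -0.51
```

Emit:
play_rows(steps=[-1, -0.005, 0, 0, 0, -1, -0.005, 0, 0, 0, -1, -0.005, 0, 0, 0, -1, 0, 0, 0, 0, -1, 0, 0, 0, 0, -1, 0, 0, 0, 0, -1, 0, 0, 0, 0, -1, 0, 0, 0, 0, -1, 0, 0, 0, 0, -1, 0, 0, 0, 0])

```text
time: 27.0
position: [0.5239, 0.1664, 0.0342]
tool_rot: [-0.083, 0.997, -0.0, -0.002]
ft_force: [-7.2, -2.4, -0.6]
grip_width: 0.0172
grip_force: 55.0
```

```bash
python3 lk.py
```

```text
t 27.0 dock xy tcp mm -111.27 -2.06 z 0.0342 Fx -7.49 Fy -1.15 Fz -0.61
orange 162 dock mm [29.6 -1.3] box [26.8 -1.1] [35.9 59.2] 3.7
blue 53 dock mm [ 16.5 -37.2] box [ 14.7 -36.5] [81.8  7.7] 0.4
blue 26 dock mm [31.8 34.9] box [31.4 34.8] [44.6  5.1] 0.8
green 130 dock mm [54.4 -0.7] box [54.4 -0.5] [21.  55.7] 1.0
```

Emit:
play_rows(steps=[-1, 0, 0, 0, 0, -1, 0, 0, 0, 0, -1, 0, 0, 0, 0, -1, 0, 0, 0, 0, -1, 0, 0, 0, 0, -1, 0, 0, 0, 0, -1, 0, 0, 0, 0, -1, 0, 0, 0, 0, -1, 0, 0, 0, 0, -1, 0, 0, 0, 0])

```text
time: 28.05
position: [0.5239, 0.1664, 0.0342]
tool_rot: [-0.083, 0.997, -0.0, -0.002]
ft_force: [-8.1, -2.2, 0.6]
grip_width: 0.0173
grip_force: 55.0
```

Emit:
play_rows(steps=[-1, 0.02, 0, 0, 0, -1, 0.03, 0, 0, 0, -1, 0.05, 0, 0, 0, -1, 0.03, 0, 0, 0, -1, 0, 0, 0.03, 0, -1, 0, 0, 0.05, 0, -1, 0, 0, 0.02, 0, -1, 0.05, 0, 0, 0, -1, 0.05, 0, 0, 0, -1, 0.05, 0, 0, 0])

```text
time: 29.05
position: [0.5178, 0.1653, 0.0315]
tool_rot: [-0.083, 0.997, 0.0, 0.0]
ft_force: [-0.5, 0.7, -2.8]
grip_width: 0.0176
grip_force: 55.0
```

```bash
python3 lk.py
```

```text
t 29.05 dock xy tcp mm -117.46 -2.16 z 0.0315 Fx -0.33 Fy 0.77 Fz -2.84
orange 195 dock mm [25.1 -1.7] box [20.3 -1.8] [48.8 57.9] 1.4
blue 57 dock mm [ 14.1 -37.2] box [ 13.2 -37.2] [ 6.8 84.7] 89.6
blue 33 dock mm [25.6 34.9] box [25.4 34.8] [56.6  5.2] 0.5
green 131 dock mm [54.3 -0.6] box [54.4 -0.5] [21.  55.7] 1.0
```

Emit:
play_rows(steps=[-1, 0.1, 0, 0, 0, -1, 0.2, 0, 0, 0, -1, 0.3, 0, 0, 0, -1, 0.4, 0, 0, 0, -1, 0.4, 0, 0, 0, -1, 0.4, 0, 0, 0, -1, 0.4, 0, 0, 0, -1, 0.3, 0, 0, 0, -1, 0.2, 0, 0, 0, -1, 0.1, 0, 0, 0])

```text
time: 30.1
position: [0.4343, 0.1513, 0.0315]
tool_rot: [-0.083, 0.997, 0.0, -0.0]
ft_force: [0.5, 0.4, -1.6]
grip_width: 0.0179
grip_force: 55.0
```

```bash
python3 lk.py; python3 -c "
from h import *
rel(.5103,-.1799,.0905,2.996)"
```

```text
t 30.1 dock xy tcp mm -202.15 -2.25 z 0.0315 Fx 0.57 Fy 0.28 Fz -1.65
orange 308 dock mm [11.4 -1.8] box [12. -2.] [57.9 65.4] 89.9
blue 84 dock mm [ -5.5 -37.6] box [ -7.4 -37.7] [125.9   8.4] 2.2
blue 74 dock mm [-11.1  35.4] box [-9.4 34.8] [ 10.9 125.8] 87.5
green 131 dock mm [54.3 -0.6] box [54.4 -0.5] [21.  55.7] 1.0
t 30.15 pos [0.4341 0.1513 0.0315] yaw 3.3079 F [-0.46 -0.14 -2.68] w 0.0175
shift units: at target yaw [ -4.116 -10.554] mid yaw [ -2.427 -11.065] z -1.968 twist 3.119
```

The carrier stays at dock x ≈ 12, level on the rails, and the paddle is out. I lift the paddle and return it to the stand.

Emit:
play_rows(steps=[-1, 0, 0, -0.1, 0, -1, 0, 0, -0.2, 0, -1, 0, 0, -0.4, 0, -1, 0, 0, -0.4, 0, -1, 0, 0, -0.4, 0, -1, 0, 0, -0.3, 0, -1, 0, 0, -0.17, 0, -1, -0.03, -0.1, 0, 0.03, -1, -0.06, -0.3, 0, 0.08, -1, -0.11, -0.5, 0, 0.14])

```text
time: 31.15
position: [0.4447, 0.1254, 0.0901]
tool_rot: [-0.071, 0.997, 0.0, -0.001]
ft_force: [-0.0, 0.1, -2.1]
grip_width: 0.0176
grip_force: 55.0
```

Emit:
play_rows(steps=[-1, -0.15, -0.7, 0, 0.19, -1, -0.18, -0.8, 0, 0.22, -1, -0.18, -0.8, 0, 0.22, -1, -0.18, -0.8, 0, 0.22, -1, -0.18, -0.8, 0, 0.22, -1, -0.18, -0.8, 0, 0.22, -1, -0.18, -0.8, 0, 0.22, -1, -0.18, -0.8, 0, 0.22, -1, -0.18, -0.8, 0, 0.22, -1, -0.18, -0.8, 0, 0.22])

```text
time: 32.15
position: [0.5081, -0.1101, 0.0897]
tool_rot: [0.039, 0.999, 0.0, -0.001]
ft_force: [0.6, -0.1, -2.5]
grip_width: 0.0177
grip_force: 55.0
```

```bash
python3 -c "
from h import *
rel(.5103,-.1799,.0905,2.996)"
```

```text
t 32.15 pos [ 0.5081 -0.1101  0.0897] yaw 3.064 F [ 0.58 -0.06 -2.54] w 0.0177
shift units: at target yaw [-0.412 -2.293] mid yaw [-0.334 -2.305] z -0.026 twist 0.68
```

Emit:
play_rows(steps=[-1, -0.09, -0.6, 0, 0.19, -1, -0.08, -0.55, 0, 0.16, -1, -0.06, -0.45, 0, 0.12, -1, -0.05, -0.35, 0, 0.1, -1, -0.03, -0.2, 0, 0.07, -1, -0.02, -0.1, 0, 0.04, -1, 0, -0.05, 0, 0, -1, 0, 0, 0, 0, -1, 0, 0, 0, 0, -1, 0, 0, 0, 0])

```text
time: 33.15
position: [0.5111, -0.1775, 0.0906]
tool_rot: [0.072, 0.997, 0.0, -0.0]
ft_force: [-0.3, 0.1, -2.1]
grip_width: 0.0174
grip_force: 55.0
```

```bash
python3 -c "
from h import *
rel(.5103,-.1799,.0425,2.996)"
```

```text
t 33.15 pos [ 0.5111 -0.1775  0.0906] yaw 2.9985 F [-0.3   0.09 -2.13] w 0.0174
shift units: at target yaw [ 0.013 -0.084] mid yaw [ 0.013 -0.084] z 1.603 twist 0.025
```

Lower to just at contact, then a force check before opening.

Emit:
play_rows(steps=[-1, 0.01, -0.04, 0.1, 0.02, -1, 0, -0.04, 0.2, 0, -1, 0, 0, 0.3, 0, -1, 0, 0, 0.3, 0, -1, 0, 0, 0.3, 0, -1, 0, 0, 0.2, 0, -1, 0, 0, 0.1, 0, -1, 0, 0, 0.05, 0, -1, 0, 0, 0.03, 0, -1, 0, 0, 0, 0])

```text
time: 34.15
position: [0.5106, -0.1804, 0.0433]
tool_rot: [0.073, 0.997, -0.0, 0.0]
ft_force: [0.3, -0.1, -1.6]
grip_width: 0.0176
grip_force: 55.0
```

```bash
python3 -c "
from h import *
rel(.5103,-.1799,.0425,2.996)
print(robot.get_obs()['moment'])"
```

```text
t 34.15 pos [ 0.5106 -0.1804  0.0433] yaw 2.9957 F [ 0.25 -0.05 -1.63] w 0.0176
shift units: at target yaw [0.013 0.016] mid yaw [0.013 0.016] z 0.027 twist -0.003
[ 0.03583548  0.10189654 -0.00023866]
```

Emit:
play_rows(steps=[-1, 0, 0, 0.01, 0, -1, 0, 0, 0.01, 0, -1, 0, 0, 0.01, 0, -1, 0, 0, 0, 0, -1, 0, 0, 0, 0, -0.5, 0, 0, 0, 0, -0.2, 0, 0, 0, 0, 0.2, 0, 0, 0, 0, 0.6, 0, 0, 0, 0, 1, 0, 0, 0, 0])

```text
time: 35.15
position: [0.5105, -0.1803, 0.0422]
tool_rot: [0.073, 0.997, -0.0, 0.0]
ft_force: [-0.7, -0.4, -1.5]
grip_width: 0.0457
grip_force: 0.0
```

Emit:
play_rows(steps=[1, 0, 0, 0, 0, 1, 0, 0, 0, 0, 1, 0, 0, 0, 0, 1, 0, 0, 0, 0, 1, 0, 0, -0.2, 0, 1, 0, 0, -0.4, 0, 1, 0, 0, -0.8, 0, 1, 0, 0, -1, 0, 1, 0, 0, -1, 0, 1, 0, 0, -1, 0])

```text
time: 36.15
position: [0.5104, -0.1803, 0.1765]
tool_rot: [0.073, 0.997, -0.0, 0.0]
ft_force: [0.7, -0.2, 0.1]
grip_width: 0.087
grip_force: 0.0
```

Emit:
play_rows(steps=[1, -0.7, 0, -0.2, 0, 1, -0.9, 0, 0, 0, 1, -0.9, 0, 0, 0, 1, -0.7, 0, 0, 0, 1, 0, 0, 0, 0, 1, 0, 0, 0, 0, 1, 0, 0, 0, 0, 1, 0, 0, 0, 0, 1, 0, 0, 0, 0, 1, 0, 0, 0, 0])

```text
time: 37.15
position: [0.605, -0.1942, 0.1804]
tool_rot: [0.073, 0.997, 0.0, -0.0]
ft_force: [0.4, -0.6, -0.2]
grip_width: 0.087
grip_force: 0.0
```

```bash
python3 lk.py
python3 - <<'E'
from h import *
w=cam("wrist"); c=cam("top")
hsv=cv2.cvtColor(w[0],cv2.COLOR_RGB2HSV); k=cv2.inRange(hsv,np.array((24,150,120)),np.array((35,255,255))); k[235:]=0
n,l,s,ce=cv2.connectedComponentsWithStats(k); 
for i in range(1,n):
    if s[i,4]>100: print(s[i],ray(w,ce[i],.074))
cv2.imwrite("pics/end.png",np.hstack([w[0][:250,200:500],cv2.resize(c[0][85:185,200:300],(250,250))])[...,::-1])
E
```

```text
t 37.15 dock xy tcp mm -90.49 -371.13 z 0.1804 Fx 0.29 Fy -0.7 Fz -0.17
orange 259 dock mm [16.4  0.3] box [12. -2.] [57.9 65.4] 89.9
blue 48 dock mm [ 20.1 -37.1] box [ 22.4 -37.3] [ 6.8 66.2] 89.6
blue 54 dock mm [ 6.5 34.8] box [ 6.9 34.2] [93.6  6.3] 0.3
green 131 dock mm [54.3 -0.6] box [54.4 -0.5] [21.  55.7] 1.0
[310  83  20  22 415] [[ 0.51150633 -0.18013135  0.074     ]]
```

View pics/end.png

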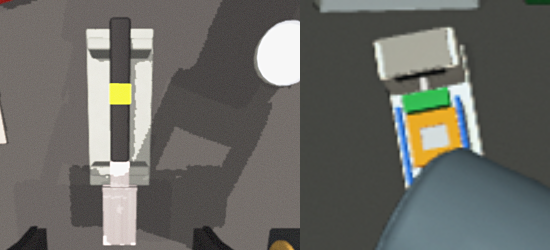

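The paddle is back on both bars, with its band at (120,93), within 1 mm of where it lay. The carrier is home against the shuttle at (435,135), and the gripper is clear.

```bash
python3 -c "
from rig import robot
print(robot.hand_in())"
```

```text
the job is handed in; nothing more can be done
None
```

I handed the job in at about 37 s of simulated time: the carrier is on the rails with the shuttle pushed to its stop (held about two seconds at roughly 8 N), and the paddle is back on its stand within about 1 mm; no verdict was returned.

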